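# Snap shut the large breeder box

## Robot

A 7-joint arm with a two-finger parallel gripper is mounted at the origin on the work surface. World frame = base frame: x ahead of the robot, y to its left, z up, the work surface at z = 0. Lengths are in m, angles in degrees, forces in N, time in s.
With the tool pointing down it reaches from about 0.425 to 0.875 m from the base axis. Payload 4.7 kg.
Tool frame: the origin (TCP) lies midway between the tips of the shut fingers; the grasp point (between the pads) lies env.grip_point_offset behind it (env.grip_point_offset is the distance from the TCP to the grasp point, in m); z points along the fingers, y is the line along which they close (so a half turn about z gives the same grasp; the last joint's range is limited). The gripper opens to 87 mm and grips with 3 to 60 N. Pads are 19 mm wide; open, the fingers measure 117 mm over their backs; the gripper's body (75 mm by 190 mm) begins 51 mm behind the grasp point.
Start: joints at [-76.484, 18.392, -4.016, 83.108, 1.295, 78.541, -3.26], TCP at [0.143, 0.634, 0.223] pointing down, gripper open.
Joint ranges: [-163.93, 163.93], [-17.29, 119.83], [-79.2, 71.16], [3.27, 140.29], [-89.18, 269.18], [5.43, 117.66], [-154.24, 154.24]. Speed limits (degrees/s): [147.25, 147.25, 180, 180, 180, 180, 180].

## Interface

Orientations are given as [roll, pitch, yaw] about the fixed x, y, z axes, in that order (R = Rz(yaw) Ry(pitch) Rx(roll)).
In Python, from cell import env gives the robot as it stands.
- The arm moves only by the shell command python3 -m creep 'ROWS' [FORCE]. ROWS is a JSON object of lists of equal length, an entry for each row: "translation": the shift along the tool's x, y, z in units of 0.08 m (1.0 is 0.08 m), a list of three; "turn": the turn, a rotation vector about the tool's x, y, z in units of 180 degrees (1.0 is 180 degrees), a list of three; "grip": the opening, from 0 (shut) to 1 (fully open). In form: {"translation": [[x, y, z], ...], "turn": [[ax, ay, az], ...], "grip": [grip, ...]}. A call has 1 to 5 rows; each row shifts and turns the commanded pose from where the row before left it, along the tool's axes as they then stand; what a row does not reach is not made up. A row lasts 1/8 s, in which the tool goes at most 62.5 mm and 10.7 degrees, less where a joint would pass 70% of its speed; a pose out of reach is approached as far as the arm can. A call with a number of a shift or a turn outside -1 to 1 is refused whole. A call with a gripper value outside its range is refused whole. The fingers move at their own pace and stop on an object; FORCE is the grip in N (left out, the last holds). Time passes only in rows, so rows that do not move let the fingers close. It gives the time, the measured TCP pose, the force, the opening and the grip force at its end, in the units of the state.
- env.get_obs(): the state, without advancing time (a new reading comes with each control period).
- env.read_camera(name): name is "scene" or "side" or "wrist"; returns a dict with "frame" (384x512x3 uint8, red, green, blue), "z_map" (384x512 float32, m along the optical axis (not along the pixel's ray), 0 where there is no reading), "K" (3x3 intrinsics, pixels), "D" ([k1, k2, p1, p2, k3] as OpenCV has them; the pictures are not rectified), "rvec" (rotation vector, rad) and "tvec" (3), from world to camera coordinates, as OpenCV has them. Camera axes: x right, y down, z forward; pixel columns grow to the right and rows downward; lengths in m; the calibration is good to about 2 mm. A picture is of the moment at which its call begins.
- env.sign_off(): hands the job in; it is judged then, once.
The state is a dict: "time_s": time; "qpos": joint angles; "joint_velocities": joint speeds; "effort": joint torques, N m; "tool_pos": TCP position; "tool_rot": TCP orientation; "force": force on the tool from outside, world axes, zero at the start; "wrist_torque": the same for the moment, N m; "grip_width": finger opening in m; "grasp_force": force on a finger pad.
Only numpy, scipy, OpenCV 4.12 (cv2) and the standard library are available. Lean on these libraries where they do the work, as an engineer would, in place of code of your own. Each camera call takes 0.05 s, during which the arm holds its last target. There are 200 camera calls.

## Task

Shut the lid of the larger of the two clear breeder boxes on the shelf by pressing down each of the three raised black snap tabs around its rim until all three have snapped fully home. Leave the smaller box alone: its tabs stay up so that it can air.

Things in the scene. Friction and masses are not known exactly. Their poses are not given: they have to be found in the camera images.
- tab_front_top (a point): top centre of the LARGE box's front tab, mid long side facing the robot, 64 mm from box centre. Black, 24 mm across the rim x 36 mm along it, 5 mm thick; x points inward, z up. Pressed straight down it travels 8 mm: point 90 mm (at the start up to 2 mm less) above the shelf raised, 82 mm engaged at a hard stop (lid top 76 mm). A stiff snap fit: resists with about 3 N all the way and stays where it is left.
- tab_left_top (a point): top centre of the LARGE box's left tab, mid short side on the robot's left, 94 mm from box centre. Same size, heights, axes and behaviour as the front tab. The large box is clear plastic, 120 mm deep x 180 mm wide, 76 mm high to the lid's top, fixed to the shelf; its hinge is on the far long side, which has no tab.
- tab_right_top (a point): top centre of the LARGE box's right tab, mid short side on the robot's right, 94 mm from box centre. Same size, heights, axes and behaviour as the front tab.
- small_box: the smaller breeder box, of the same make: 100 x 110 mm and 56 mm high to its lid's top, fixed to the shelf; origin at the centre of its underside, -x towards its front, z up. Three tabs like the large box's (front, left, right) stand up to 70 mm above the shelf and reach 16 mm out from its walls. Not to be touched.
Not all that is in view belongs to the job. What is shaped like the part that bears tab_front_top but pink or red is not meant.

How it is judged:
By the outcome, as a careful person would: the job done as asked, in the order asked, and still so for the second after the job is handed in, with the robot touching nothing.
It also fails if it takes over 40 s, if anything falls off the work surface, if the arm or the gripper's body presses on something with over 40 N, if the wrist force passes 120 N, or if a joint passes its speed limit or range.

## Working session

There is one attempt and no reset: what is moved stays moved. The work goes in short steps, Python scripts to look and compute and a shell command to move; the robot and the scene stay as the last step left them, time stands still between calls to the robot, and variables do not carry over. Pictures are saved under pics/ and viewed, at most 10 in all, crops included, and the job is handed in when it is done.

```bash
mkdir -p pics; cat > h.py <<'E'
import numpy as np, cv2, pickle
from cell import env
def shot(n,f=None):
    c=env.read_camera(n); pickle.dump(c,open(f'pics/{n}.pkl','wb'))
    if f: cv2.imwrite('pics/'+f,cv2.resize(c['frame'][...,::-1],(768,576)))
    return c
def world(c):
    """HxWx3 world points from depth"""
    h,w=c['z_map'].shape
    u,v=np.meshgrid(np.arange(w),np.arange(h))
    p=cv2.undistortPoints(np.stack([u,v],-1).reshape(-1,1,2).astype(float),c['K'],np.array(c['D'],float)).reshape(h,w,2)
    z=c['z_map'][...,None]; P=np.concatenate([p*z,z],-1)
    R=cv2.Rodrigues(np.array(c['rvec'],float))[0]
    return (P-np.array(c['tvec']).reshape(3))@R
E
python3 - <<'E'
from h import *
shot('scene','scene1.png');shot('side','side1.png')
s=env.get_obs();print(s['time_s'],s['tool_pos'],s['tool_rot'],s['force'],env.grip_point_offset)
E
```

```text
0.1 [0.14292335 0.63358788 0.22157267] [-1.79901731e+02  5.87314359e-03  1.67295651e+02] [-0.15597084 -0.51381473 -0.33217862] 0.0187
```

View pics/scene1.png

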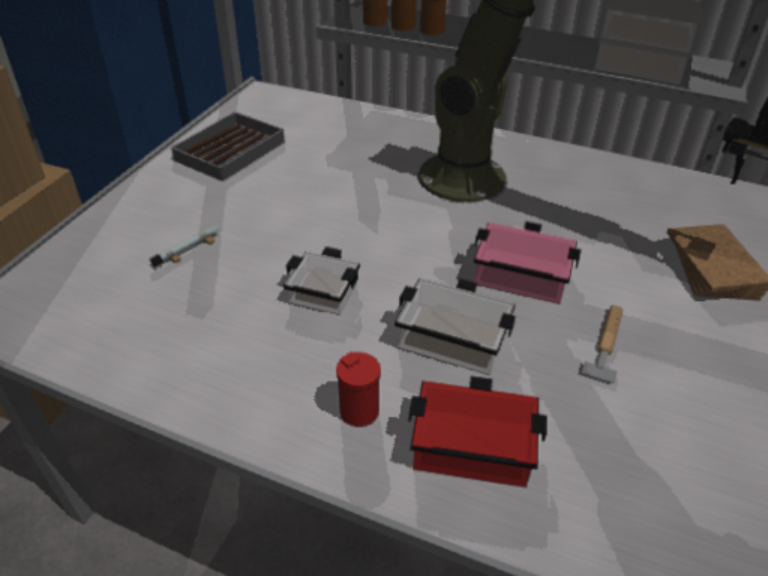

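View pics/side1.png

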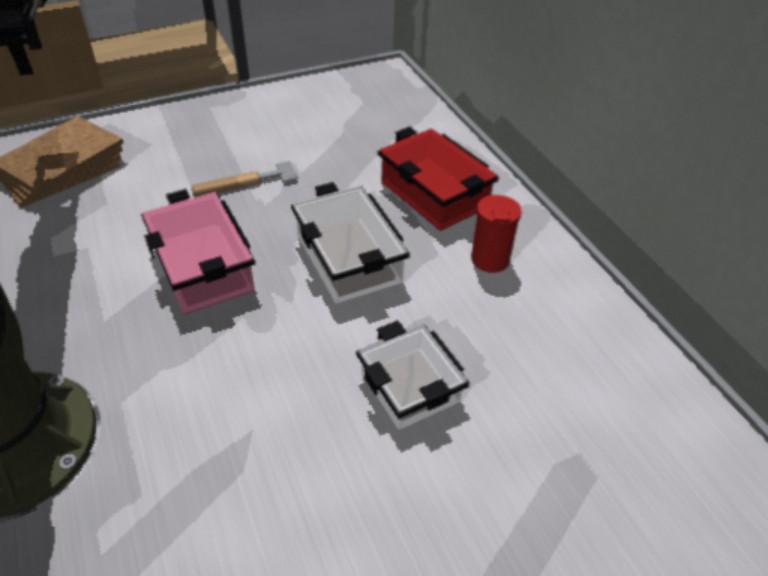

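The scene view (768x576) shows the large clear box in the middle, with its front tab at about (467,286), its left tab (robot's left, image right) at (507,321) and its right tab at (408,295). In the side view the same tabs are at (311,231), (327,189) and (371,260). The pink and red boxes are decoys, and the small clear box is at (322,280) in the scene view.

```bash
python3 - <<'E'
from h import *
px={'scene':dict(f=(467,286),l=(507,321),r=(408,295),sf=(331,253),sl=(350,275),sr=(294,263),pl=(574,255),pf=(533,228),pr=(483,235)),
'side':dict(f=(311,231),l=(327,189),r=(371,260),sf=(377,377),sl=(391,330),sr=(434,393),pr=(213,268),pf=(154,240),rl=(404,135),rf=(410,170))}
for n in px:
    c=pickle.load(open(f'pics/{n}.pkl','rb'));W=world(c);g=c['frame'].max(-1)
    for k,(u,v) in px[n].items():
        u=int(u/1.5);v=int(v/1.5);s=np.s_[v-13:v+14,u-13:u+14]
        w=W[s].reshape(-1,3);G=g[s].ravel()
        uu,vv=np.meshgrid(np.arange(-13,14),np.arange(-13,14))
        near=(np.hypot(uu,vv).ravel()<12)
        lo=(.058,.08) if k[0]=='s' else (.078,.1)
        m=near&(G<45)&(w[:,2]>lo[0])&(w[:,2]<lo[1])
        q=w[m]
        if len(q)<3: print(n,k,len(q),W[v,u],g[v,u]);continue
        print(n,k,m.sum(),q.mean(0).round(4),'med z',np.median(q[:,2]).round(4),(((q.min(0)+q.max(0))/2)[:2]).round(4),np.ptp(q,axis=0).round(3))
E
```

```text
scene f 68 [0.4922 0.1572 0.091 ] med z 0.0911 [0.4919 0.1571] [0.025 0.034 0.008]
scene l 75 [0.5567 0.2528 0.0894] med z 0.0892 [0.5541 0.2529] [0.036 0.022 0.011]
scene r 61 [0.5594 0.0643 0.0898] med z 0.09 [0.559  0.0641] [0.036 0.021 0.007]
scene sf 48 [ 0.4838 -0.1302  0.0702] med z 0.0699 [ 0.4829 -0.1306] [0.021 0.035 0.008]
scene sl 64 [ 0.5332 -0.0656  0.0699] med z 0.0704 [ 0.5344 -0.0669] [0.035 0.025 0.015]
scene sr 51 [ 0.5435 -0.1857  0.0701] med z 0.0705 [ 0.542  -0.1844] [0.032 0.023 0.01 ]
scene pl 44 [0.3189 0.3278 0.0917] med z 0.0918 [0.3163 0.3279] [0.036 0.019 0.008]
scene pf 43 [0.2611 0.23   0.0914] med z 0.0914 [0.2606 0.2302] [0.025 0.03  0.01 ]
scene pr 43 [0.3305 0.1401 0.0907] med z 0.0913 [0.3297 0.1403] [0.031 0.02  0.014]
side f 102 [0.4857 0.1527 0.0891] med z 0.09 [0.4877 0.1547] [0.022 0.035 0.015]
side l 65 [0.549  0.2469 0.0893] med z 0.0893 [0.5497 0.2488] [0.032 0.023 0.007]
side r 130 [0.5532 0.0576 0.0878] med z 0.0891 [0.5534 0.0604] [0.032 0.024 0.014]
side sf 169 [ 0.4762 -0.1359  0.0696] med z 0.0704 [ 0.4781 -0.1345] [0.023 0.035 0.015]
side sl 120 [ 0.526  -0.0723  0.0705] med z 0.0705 [ 0.5265 -0.0714] [0.033 0.024 0.016]
side sr 202 [ 0.537  -0.1921  0.069 ] med z 0.0704 [ 0.5379 -0.19  ] [0.035 0.025 0.016]
side pr 145 [0.3244 0.1333 0.0881] med z 0.09 [0.3249 0.1366] [0.033 0.024 0.015]
side pf 82 [0.2541 0.2251 0.091 ] med z 0.091 [0.2545 0.2257] [0.02  0.033 0.009]
side rl 49 [0.748  0.3506 0.0906] med z 0.0909 [0.7491 0.3514] [0.03  0.024 0.015]
side rf 87 [0.7047 0.2459 0.0884] med z 0.09 [0.7071 0.247 ] [0.025 0.034 0.016]
```

Averaging both cameras gives front (0.489,0.155), left (0.552,0.251) and right (0.556,0.061), with box yaw about -1°. I'll shut the fingers, turn square to the box and move over the front tab, staying high.

```bash
python3 -m creep '{"translation":[[0,0,0],[-0.4,-0.52,0],[-0.46,-0.58,0],[-0.46,-0.58,0],[-0.46,-0.58,0]],"turn":[[0,0,-0.058],[0,0,0],[0,0,0],[0,0,0],[0,0,0]],"grip":[0,0,0,0,0]}' 10; python3 -m creep '{"translation":[[-0.46,-0.58,0],[-0.46,-0.58,0],[-0.46,-0.58,0],[-0.46,-0.58,0],[0,0,0]],"turn":[[0,0,0],[0,0,0],[0,0,0],[0,0,0],[0,0,0]],"grip":[0,0,0,0,0]}'
```

```text
time_s: 0.72
tool_pos: [0.2791, 0.4459, 0.2222]
tool_rot: [-180.0, -0.0, 177.7]
force: [1.3, 1.0, -0.1]
grip_width: 0.045
grasp_force: 0.0
time_s: 1.35
tool_pos: [0.4208, 0.2514, 0.2225]
tool_rot: [-179.9, 0.0, 177.2]
force: [0.5, 0.9, 0.4]
grip_width: 0.0016
grasp_force: 0.0
```

```bash
python3 -m creep '{"translation":[[-0.45,-0.58,0],[-0.45,-0.58,0],[0,0,0.4],[0,0,0.2],[0,0,0]],"turn":[[0,0,0],[0,0,0],[0,0,0],[0,0,0],[0,0,0]],"grip":[0,0,0,0,0]}'; python3 - <<'E'
from h import *
shot('wrist','wrist1.png')
E
```

```text
time_s: 1.98
tool_pos: [0.4845, 0.162, 0.1731]
tool_rot: [-179.9, -0.2, 177.9]
force: [-0.3, -0.0, -0.5]
grip_width: 0.0006
grasp_force: 0.0
```

View pics/wrist1.png

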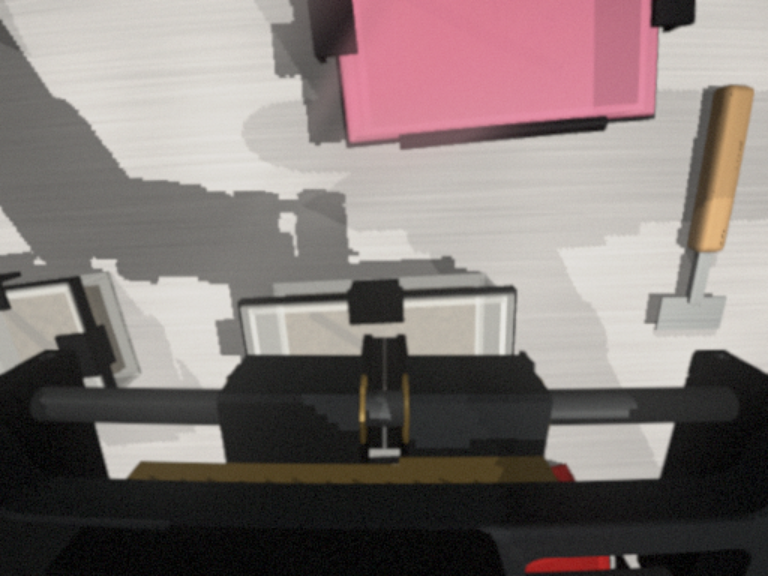

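The wrist view shows the large box's front tab at (376,303), just ahead of the fingers at (385,345). Its depth gives a third estimate of where the tab is.

```bash
python3 - <<'E'
from h import *
c=pickle.load(open('pics/wrist.pkl','rb'));W=world(c);g=c['frame'].max(-1)
s=np.s_[182:222,225:280];w=W[s].reshape(-1,3);q=w[(g[s].ravel()<60)&(w[:,2]>.083)&(w[:,2]<.1)]
print(len(q),q.mean(0),q.min(0),q.max(0))
d=np.percentile(q,[3,97],axis=0);print(d,d.mean(0)); print(env.get_obs()['tool_pos'])
E
```

```text
829 [0.48829821 0.15773065 0.08944147] [0.47797497 0.1398717  0.08306757] [0.50083948 0.17527622 0.09199435]
[[0.47846541 0.14190155 0.08550135]
 [0.49954007 0.17364129 0.09086759]] [0.48900274 0.15777142 0.08818447]
[0.48534362 0.16219139 0.1742943 ]
```

```bash
python3 -m creep '{"translation":[[-0.05,-0.07,0.3],[0,0,0.35],[0,0,0.3],[0,0,0.05],[0,0,0]],"turn":[[0,0,0],[0,0,0],[0,0,0],[0,0,0],[0,0,0]],"grip":[0,0,0,0,0]}'
```

```text
time_s: 2.65
tool_pos: [0.4905, 0.156, 0.0957]
tool_rot: [180.0, 0.1, 177.8]
force: [-0.5, 0.2, 0.5]
grip_width: 0.0007
grasp_force: 0.0
```

```bash
python3 -m creep '{"translation":[[0,0,0.05],[0,0,0.05],[0,0,0.04],[0,0,0.03],[0,0,0]],"turn":[[0,0,0],[0,0,0],[0,0,0],[0,0,0],[0,0,0]],"grip":[0,0,0,0,0]}'
```

```text
time_s: 3.28
tool_pos: [0.4909, 0.1557, 0.0824]
tool_rot: [179.9, 0.1, 177.7]
force: [-1.4, 0.6, 8.6]
grip_width: 0.0003
grasp_force: 4.5
```

```bash
python3 -m creep '{"translation":[[0,0,0.02],[0,0,0.02],[0,0,0]],"turn":[[0,0,0],[0,0,0],[0,0,0]],"grip":[0,0,0]}'
```

```text
time_s: 3.65
tool_pos: [0.491, 0.1559, 0.0821]
tool_rot: [179.9, 0.1, 177.7]
force: [-8.7, -3.4, 29.6]
grip_width: 0.0004
grasp_force: 14.8
```

The front tab is on its hard stop: 0.082 m, with the force rising to 30 N. Next I'll rise and move to the left tab.

```bash
python3 -m creep '{"translation":[[0,0,-0.3],[0,0,-0.3],[-0.36,0.6,0],[-0.36,0.6,0],[0,0,0]],"turn":[[0,0,0],[0,0,0],[0,0,0],[0,0,0],[0,0,0]],"grip":[0,0,0,0,0]}'; python3 -m creep '{"translation":[[0,0,0]],"turn":[[0,0,0]],"grip":[0]}'
```

```text
time_s: 4.28
tool_pos: [0.5511, 0.2531, 0.124]
tool_rot: [-180.0, -0.1, 178.0]
force: [-1.0, -0.4, -0.5]
grip_width: 0.0002
grasp_force: 0.0
time_s: 4.4
tool_pos: [0.5506, 0.2478, 0.1246]
tool_rot: [-179.9, -0.1, 177.7]
force: [-0.1, -0.8, 0.6]
grip_width: 0.0001
grasp_force: 0.0
```

```bash
python3 -m creep '{"translation":[[-0.03,0.035,0.2],[0,0,0.18],[0,0,0.05],[0,0,0.05],[0,0,0]],"turn":[[0,0,0],[0,0,0],[0,0,0],[0,0,0],[0,0,0]],"grip":[0,0,0,0,0]}'
```

```text
time_s: 5.03
tool_pos: [0.5539, 0.2515, 0.0874]
tool_rot: [180.0, 0.0, 177.7]
force: [-0.1, -0.5, 0.9]
grip_width: 0.0007
grasp_force: 0.0
```

```bash
python3 -m creep '{"translation":[[0,0,0.04],[0,0,0.03],[0,0,0.02],[0,0,0.01],[0,0,0]],"turn":[[0,0,0],[0,0,0],[0,0,0],[0,0,0],[0,0,0]],"grip":[0,0,0,0,0]}'
```

```text
time_s: 5.65
tool_pos: [0.5545, 0.2518, 0.0823]
tool_rot: [179.9, 0.1, 177.7]
force: [-4.2, -1.9, 16.0]
grip_width: 0.0006
grasp_force: 8.0
```

```bash
python3 -m creep '{"translation":[[0,0,0.02],[0,0,0]],"turn":[[0,0,0],[0,0,0]],"grip":[0,0]}'
```

```text
time_s: 5.9
tool_pos: [0.5545, 0.2518, 0.0822]
tool_rot: [179.9, 0.1, 177.7]
force: [-8.8, -4.7, 23.9]
grip_width: 0.0008
grasp_force: 11.9
```

```bash
python3 -m creep '{"translation":[[0,0,-0.3],[0,0,-0.3],[-0.03,-0.6,0],[-0.03,-0.6,0],[-0.03,-0.6,0]],"turn":[[0,0,0],[0,0,0],[0,0,0],[0,0,0],[0,0,0]],"grip":[0,0,0,0,0]}'; python3 -m creep '{"translation":[[-0.03,-0.57,0],[0,0,0],[0,0,0]],"turn":[[0,0,0],[0,0,0],[0,0,0]],"grip":[0,0,0]}'
```

```text
time_s: 6.52
tool_pos: [0.5553, 0.1061, 0.1257]
tool_rot: [180.0, 0.0, 177.8]
force: [0.8, -1.0, 0.7]
grip_width: 0.0006
grasp_force: 0.0
time_s: 6.9
tool_pos: [0.5559, 0.0625, 0.1257]
tool_rot: [179.9, 0.0, 177.7]
force: [0.5, 1.1, 0.1]
grip_width: 0.0005
grasp_force: 0.0
```

```bash
python3 -m creep '{"translation":[[0,0,0.2],[0,0,0.2],[0,0,0.05],[0,0,0.05],[0,0,0]],"turn":[[0,0,0],[0,0,0],[0,0,0],[0,0,0],[0,0,0]],"grip":[0,0,0,0,0]}'; python3 -m creep '{"translation":[[0,0,0.03],[0,0,0.03],[0,0,0.01],[0,0,0]],"turn":[[0,0,0],[0,0,0],[0,0,0],[0,0,0]],"grip":[0,0,0,0]}'
```

```text
time_s: 7.52
tool_pos: [0.556, 0.0616, 0.0856]
tool_rot: [-180.0, 0.0, 177.7]
force: [0.4, -0.2, 0.5]
grip_width: 0.0003
grasp_force: 0.0
time_s: 8.02
tool_pos: [0.5565, 0.0615, 0.0824]
tool_rot: [180.0, 0.1, 177.7]
force: [-3.9, -1.0, 12.4]
grip_width: 0.0006
grasp_force: 6.6
```

```bash
python3 -m creep '{"translation":[[0,0,0.02],[0,0,0.01],[0,0,0]],"turn":[[0,0,0],[0,0,0],[0,0,0]],"grip":[0,0,0]}'; python3 -m creep '{"translation":[[0,0,-0.3],[0,0,-0.5],[0,0,-0.6],[0,0,-0.4],[0,0,0]],"turn":[[0,0,0],[0,0,0],[0,0,0],[0,0,0],[0,0,0]],"grip":[0,0,0,0,0]}'
python3 - <<'E'
from h import *
a=shot('scene');b=shot('side')
A=cv2.resize(a['frame'][140:270,180:360],None,fx=3,fy=3,interpolation=2)
B=cv2.resize(b['frame'][100:300,180:330],None,fx=1.95,fy=1.95,interpolation=2)
cv2.imwrite('pics/end.png',np.hstack([A[:380,:500],B[:380]])[...,::-1])
px={'scene':dict(f=(467,288),l=(507,323),r=(408,297),sf=(331,253),sl=(350,275),sr=(294,263)),
'side':dict(f=(311,232),l=(327,190),r=(371,262),sf=(377,377),sl=(391,330),sr=(434,393))}
for n,c in(('scene',a),('side',b)):
    W=world(c);g=c['frame'].max(-1)
    for k,(u,v) in px[n].items():
        u=int(u/1.5);v=int(v/1.5);s=np.s_[v-5:v+6,u-5:u+6]
        q=W[s].reshape(-1,3)[(g[s].ravel()<45)]; print(n,k,len(q),np.percentile(q[:,2],[40,60,75,90]).round(4) if len(q) else '')
E
```

```text
time_s: 8.4
tool_pos: [0.5566, 0.0615, 0.0822]
tool_rot: [179.9, 0.1, 177.7]
force: [-10.2, -1.0, 27.2]
grip_width: 0.0003
grasp_force: 13.6
time_s: 9.02
tool_pos: [0.5578, 0.0617, 0.2247]
tool_rot: [179.9, 0.3, 177.7]
force: [0.4, 0.0, -0.4]
grip_width: 0.0008
grasp_force: 0.0
scene f 56 [0.0827 0.0835 0.0848 0.0854]
scene l 72 [0.0826 0.0832 0.0845 0.0853]
scene r 63 [0.0826 0.084  0.0848 0.0853]
scene sf 48 [0.0702 0.071  0.0719 0.0724]
scene sl 71 [0.0695 0.0706 0.0716 0.073 ]
scene sr 63 [0.0698 0.0712 0.0721 0.073 ]
side f 74 [0.0827 0.0832 0.0839 0.0847]
side l 53 [0.0822 0.0829 0.0835 0.0843]
side r 103 [0.0817 0.0825 0.0833 0.0841]
side sf 117 [0.0701 0.0708 0.0714 0.0721]
side sl 100 [0.0705 0.0713 0.0717 0.0726]
side sr 119 [0.0702 0.071  0.0715 0.0721]
```

View pics/end.png

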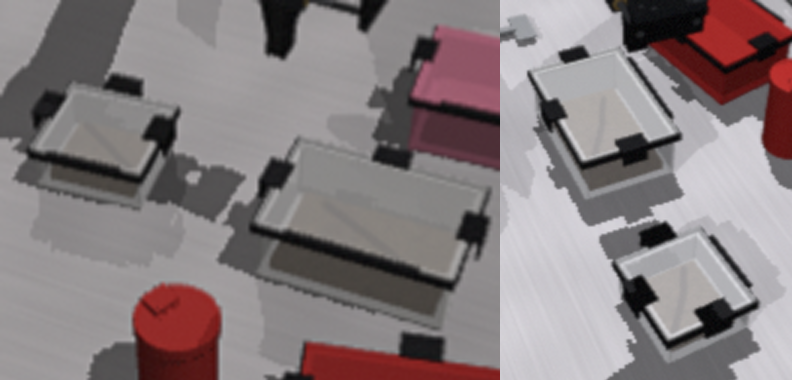

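The crops show all three large-box tabs down: (393,155), (473,228) and (273,175) in the left crop. Depth puts them at about 82–83 mm. The small box's tabs are still up at 70 mm, and the arm is clear.

```bash
python3 -c "
from cell import env
print(env.sign_off())"
```

```text
the job is handed in; nothing more can be done
None
```

All three tabs on the large breeder box are pressed to their hard stops (TCP at 82 mm on each), the small box was left untouched with its tabs up, and the job is handed in.

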